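Rack into the roaster, heavy lid hooked at the back, pivoted down and clipped

TASK

Close up the small roaster for the oven: first stand the wire rack with the black lifting grip inside it, feet on the floor of the pan. Then take the heavy lid off its sloping draining stand and, keeping its front edge raised, push the two tongues of its back edge under the two loops at the back of the roaster, let that edge rest on the rim and lower the front gently, without letting it fall, until the lid lies flat and flush all round. Last, swing the clip on the roaster's front up over the edge of the lid as far as it goes; leave the other things on the worktop where they stand.

Things in the scene. Friction and masses are not known exactly. Their poses are not given: they have to be found in the camera images.
- roaster: Dark cast pan, fixed: 142 (x) x 194 (y) mm over the rim, 70 mm high. Origin: centre of its underside; +x to its BACK (two steel loops), -x to its FRONT (clip), y along its length, z up. Inside 124 x 176 mm. The rim is 9 mm wide: |x| from 62 to 71 mm. Handles at the y ends reach |y| = 125 mm, 67 mm high.
- pan_floor (a point): Middle of the roaster's inner floor, 5 mm above its origin, roaster axes. The rack's feet stand here.
- lid_seat (a point): Middle of the roaster's mouth, level with the rim top, 70 mm above the roaster's origin, roaster axes. When seated the middle of the lid's underside lies here.
- loop_1 (a point): Middle of the cross bar of the loop at y = +45 mm: an arch of 6 mm steel rod behind the back rim; the bar runs along y with its axis at x = 84, z = 82 mm of the roaster (underside 9 mm above the rim), its two legs leave 36 mm between them. The space behind the rim under the bar is open, so a tongue may dip into it.
- loop_2 (a point): Middle of the cross bar of the loop at y = -45 mm of the roaster; otherwise like loop_1.
- lid_grip (a point): Centre of the black bar handle of the heavy lid (about 0.85 kg). Axes are the lid's: +x to its back edge (tongues), y along its length and the bar, z up through the handle. Bar 16 (x) x 104 (y) x 20 mm high on posts at |y| = 40 mm; the plate's top is 32 mm below this point, its flat underside 40 mm. At first the lid slopes 0.5 rad (29 degrees) on its stand, back edge low.
- lid_plate (a point): Middle of the flat underside of the lid's plate, 40 mm below lid_grip, lid axes. Plate 142 (x) x 194 (y) x 8 mm. Under it a 6 mm deep skirt, 112 (x) x 168 (y) mm, open at its corners, goes inside the pan with 6 mm play each way in x and 4 mm in y. Centre of mass near the middle of the plate.
- tongue_1 (a point): Tip (mid-thickness) of the lid's back tongue at y = +45 mm, 93 mm in +x and 3 mm above lid_plate, lid axes. The tongue is 24 mm wide, 6 mm thick, flush with the plate's underside and stands 22 mm out of the plate's back edge.
- tongue_2 (a point): Tip of the lid's other tongue, at y = -45 mm of the lid; otherwise like tongue_1.
- lid_stand: Fixed draining stand of 8 mm steel rod under the lid, about 160 x 145 mm, 85 mm high. Origin on the worktop under the middle of the lid; +x to its low end, where two toes at |y| = 68 mm stop the lid's back edge and stand 12 mm above the plate's underside. Lift the lid straight up to free it.
- rack_grip (a point): Centre of the black lifting grip over the wire roasting rack (about 0.25 kg). Axes: y along the grip and the rack's length, x across, z up. Grip 12 (x) x 76 (y) x 14 mm high; feet 47 mm below this point. Rack 100 (x) x 154 (y) x 54 mm; its wires lie at most 20 mm above its feet. It stands in the middle of the pan, lengthwise.
- clip (a joint): Front clip's hinge, rad: 0 = shut (upright, hooked head over the lid's front edge), positive = swung outward and down, to 1.1. Stays where left; about 2 N moves it. Pivot at x = -81, y = 0, z = 45 mm of the roaster, along its y. A 34 mm wide strip; shut, its outer face is at x = -82.5 mm. Push its tab from outside, inward AND up along its arc (a level push can jam by friction).
- clip_tab (a point): Middle of the rounded end bar of the clip's thumb tab, straight above the pivot when shut (x = -82, z = 105 mm of the roaster), 60 mm from the pivot.
- sugar_jar: Round jar with wooden lid, 70 mm wide, 90 high; a bystander. Origin under its centre.
- mug_grey: Two-tone mug, 82 wide, 100 high; a bystander.
- spice_jar_1: Spice jar with dark cap, 41 wide, 105 high; a bystander.
- spice_jar_2: Spice jar with dark cap, 41 wide, 105 high; a bystander.
- spice_jar_3: Spice jar with dark cap, 41 wide, 105 high; a bystander.
- kitchen_timer: Round kitchen timer, 61 wide, 54 high; a bystander.

How it is judged:
On the way, in this order (a step that is already met when the one before it is completed fails the run):
1. the rack stands in the roaster (z of rack_grip in the frame of roaster below 0.058 m and angle between rack_grip's own z axis and vertical below 0.1 rad and horizontal distance between rack_grip and roaster below 0.025 m), for 0.2 s.
2. both tongues are under the loops and the lid's back edge rests on the roaster while its front is still raised by 10 degrees or more (angle between lid_grip's own z axis and vertical above 0.17 rad and x of each of tongue_1, tongue_2 in the frame of roaster above 0.084 m and z of each of tongue_1, tongue_2 in the frame of roaster below 0.077 m and contact force between lid and roaster above 0.5 N), for 0.1 s.
3. the lid lies flat and flush on the rim (angle between lid_grip's own z axis and vertical below 0.035 rad and z of lid_grip in the frame of roaster below 0.1135 m and horizontal distance between lid_grip and roaster below 0.01 m), for 0.2 s.
4. the clip is shut over the lid's edge (value of joint clip below 0.12 rad), for 0.2 s.
At the end, for the whole second after the job is handed in: The rack stands level in the roaster within 25 mm of its middle; the lid lies on the rim, level within 2 degrees, within 3.5 mm of fully down and 10 mm of the middle, both tongues under their loops; the clip is shut to within 0.12 rad; all is at rest and released (all of step 1 and all of step 3 and x of each of tongue_1, tongue_2 in the frame of roaster above 0.084 m and value of joint clip below 0.12 rad and linear speed of lid below 0.02 m/s); the robot touches nothing.
It fails at once if the lid is dropped or slammed on the roaster (horizontal distance between lid_grip and roaster below 0.06 m and z of lid_grip in the frame of roaster below 0.16 m and (angular speed of lid above 3 rad/s or linear speed of lid above 0.5 m/s)).
It fails at once if a bystander is moved by more than 30 mm (distance of any of sugar_jar, mug_grey, spice_jar_1, spice_jar_2, spice_jar_3, kitchen_timer from where it was at the start of the episode above 0.03 m).
It fails at once if a bystander is tipped over (angle between any of sugar_jar, mug_grey, spice_jar_1, spice_jar_2, spice_jar_3, kitchen_timer's own z axis and vertical above 0.5 rad).
It also fails if it takes over 64 s, if anything falls off the work surface, if the arm or the gripper's body presses on something with over 40 N, if the wrist force passes 120 N, or if a joint passes its speed limit or range.

ROBOT

A 6-joint arm with a two-finger parallel gripper is mounted at the origin on a cart in front of the work surface, level with it; the furniture and walls round the work are solid. World frame = base frame: x ahead of the robot, y to its left, z up, the work surface at z = 0. Lengths are in m, angles in rad, forces in N, time in s.
With the tool pointing down it reaches from about 0.375 to 0.9 m from the base axis. Payload 3.1 kg.
Tool frame: the origin (TCP) lies between the finger pads; the fingertips stand 8 mm ahead of it and the grasp point (between the pads) lies 11 mm behind it; z points along the fingers, y is the line along which they close (so a half turn about z gives the same grasp; the last joint's range is limited). The gripper opens to 87 mm and grips with 3 to 60 N. Pads are 19 mm wide; open, the fingers measure 117 mm over their backs; the gripper's body (75 mm by 190 mm) begins 51 mm behind the grasp point.
Start: joints at [1.095, 0.527, 1.433, -0, 1.181, -0.178], TCP at [0.183, 0.598, 0.231] pointing down, gripper open.
Joint ranges: [-3.08, 3.08], [-0.75, 2.2], [0.22, 2.44], [-1.43, 4.57], [0, 2.65], [-2.85, 2.85]. Speed limits (rad/s): [2.79, 2.79, 3.14, 3.14, 3.14, 3.14].

INTERFACE

Orientations are given as a unit quaternion [x, y, z, w].
In Python, from rig import robot, vision, job gives the robot as it stands.
- The arm moves only by the shell command python3 -m handwheel 'ROWS' [OPENING] [FORCE]. ROWS is JSON, a list of rows, each a list of 4 numbers: the shift along the tool's x, y, z as a fraction of full scale, then the turn about the tool's z as a fraction of full scale. A call has 1 to 20 rows; each row is the pose to reach, as a shift and turn from the pose commanded when the call began, along the tool's axes at that moment, turning the shorter way round; what a row does not reach only later rows make up. Full scale, the value 1, is 300 mm for a shift and 2 pi rad for a turn. A row lasts 1/12 s, in which the tool goes at most 41.7 mm and 7.16 degrees, less where a joint would pass 70% of its speed; a pose out of reach is approached as far as the arm can. A call with a number of a shift or a turn outside -1 to 1 is refused whole. A call with a gripper value outside its range is refused whole. OPENING is the opening in per cent of the stroke, from 0 (shut) to 100 (fully open), set as the call begins (- or left out, the last holds). The fingers move at their own pace and stop on an object; FORCE is the grip in N (left out, the last holds). Time passes only in rows, so rows that repeat a pose let the fingers close. It gives the time, the measured TCP pose, the force, the opening and the grip force at its end, in the units of the state.
- robot.get_obs(): the state, without advancing time (a new reading comes with each control period).
- vision.camera(name): name is "scene" or "top" or "wrist"; returns a dict with "frame" (384x512x3 uint8, red, green, blue), "K" (3x3 intrinsics, pixels), "cam_to_world" (4x4, takes a point from camera to world coordinates); the wrist camera has in their place "hand_eye" (4x4, takes a point from camera to tool coordinates, whose origin is the TCP and whose axes are the flange's). Camera axes: x right, y down, z forward; pixel columns grow to the right and rows downward; lengths in m; the calibration is good to about 2 mm. The wrist camera is an equidistant fisheye: a pixel r from the principal point sees the ray r / f radians off the axis. A picture is of the moment at which its call begins: read the wrist's pose just before it. There is no depth.
- job.hand_in(): hands the job in; it is judged then, once.
Trained networks look in the newest picture that a camera, given by its name, has taken for a name from the list of things; names that differ only in an ending like _2 or _b are one class to them, and where a whole thing is asked for, a point or a joint stands for the part that bears it (a point fixed in the world has none). Each returns a list of dicts, best first, with "conf" (0 to 1); they miss things now and then, are a little off and sometimes report something else, mostly with a low value. They report only what shows in the picture. A call takes as long as a camera call.
- vision.look_for(camera, label): "point" ([row, column] in pixels, amid what is visible of it).
- vision.outline_of(camera, label): "mask" (384x512 bool, what is visible of it) and "point" ([row, column] in pixels, amid what is visible of it).
The state is a dict: "time": time; "q": joint angles; "joint_velocities": joint speeds; "joint_torque": joint torques, N m; "position": TCP position; "tool_rot": TCP orientation; "ft_force": force on the tool from outside, world axes, zero at the start; "moment": the same for the moment, N m; "grip_width": finger opening in m; "grip_force": force on a finger pad.
Only numpy, scipy, OpenCV 4.12 (cv2) and the standard library are available. Lean on these libraries where they do the work, as an engineer would, in place of code of your own. Each camera call takes 0.05 s, during which the arm holds its last target. There are 200 camera calls.

## Working session

There is one attempt and no reset: what is moved stays moved. The work goes in short steps, Python scripts to look and compute and a shell command to move; the robot and the scene stay as the last step left them, time stands still between calls to the robot, and variables do not carry over. Pictures are saved under pics/ and viewed, at most 10 in all, crops included, and the job is handed in when it is done.

```bash
ls; mkdir -p pics
python3 - <<'E'
from rig import robot, vision, job
import cv2
o=robot.get_obs(); print(o['time'],o['position'],o['tool_rot'],o['grip_width'])
ims=[]
for c in ['scene','top']:
    d=vision.camera(c); cv2.imwrite(f'pics/{c}0.png',d['frame'][:,:,::-1])
    print(c,d['K'].tolist(),d['cam_to_world'].round(4).tolist())
    for l in ['roaster','lid_grip','lid_plate','tongue_1','loop_1','rack_grip','clip_tab','lid_stand','lid_seat','sugar_jar','mug_grey','spice_jar_1','kitchen_timer']:
        try: print(l,[(round(x['conf'],2),[int(v) for v in x['point']]) for x in vision.look_for(c,l)[:4]])
        except Exception as e: print(l,e)
print(robot.get_obs()['time'])
E
```

```text
pics
0.0 [0.18243479 0.59702218 0.22956874] [ 1.47870592e-01  9.89006106e-01 -1.04270044e-03 -3.50301625e-04] 0.08700289694124477
scene [[401.41804031318196, 0.0, 263.59153029277076], [0.0, 401.41804031318196, 191.46836976145607], [0.0, 0.0, 1.0]] [[0.5851, -0.3805, 0.7162, -0.2151], [-0.8107, -0.2964, 0.5049, -0.5892], [0.0201, -0.876, -0.4819, 0.612], [0.0, 0.0, 0.0, 1.0]]
roaster [(0.88, [193, 181])]
lid_grip [(0.56, [259, 326])]
lid_plate [(0.67, [265, 323])]
tongue_1 [(0.88, [262, 326]), (0.53, [196, 182])]
loop_1 [(0.88, [195, 180])]
rack_grip [(0.97, [232, 243]), (0.71, [194, 180])]
clip_tab [(0.48, [174, 152]), (0.23, [197, 183])]
lid_stand [(0.88, [286, 288])]
lid_seat [(0.56, [197, 180])]
sugar_jar [(0.71, [197, 298]), (0.38, [262, 328])]
mug_grey [(0.96, [164, 233])]
spice_jar_1 [(0.86, [207, 331]), (0.64, [181, 277])]
kitchen_timer [(0.84, [233, 355])]
top [[411.36216108470836, 0.0, 244.84487946697857], [0.0, 411.36216108470836, 188.29992663324413], [0.0, 0.0, 1.0]] [[-0.0182, -0.9937, 0.1102, 0.4431], [-0.9998, 0.0195, 0.0109, -0.062], [-0.013, -0.11, -0.9938, 1.2442], [0.0, 0.0, 0.0, 1.0]]
roaster [(0.56, [227, 163])]
lid_grip [(0.85, [236, 330])]
lid_plate [(0.58, [235, 332])]
tongue_1 [(0.92, [236, 334])]
loop_1 [(0.76, [228, 167])]
rack_grip [(0.65, [162, 297]), (0.55, [224, 250])]
clip_tab [(0.72, [230, 130]), (0.58, [147, 224]), (0.4, [235, 335])]
lid_stand [(0.58, [232, 303])]
lid_seat [(0.83, [228, 167]), (0.69, [233, 253])]
sugar_jar [(0.69, [155, 255])]
mug_grey [(0.71, [157, 171])]
spice_jar_1 [(0.77, [176, 210]), (0.6, [165, 294]), (0.52, [235, 330])]
kitchen_timer [(0.9, [175, 330])]
1.4
```

View pics.

```bash
python3 -c "
import cv2
a=cv2.imread('pics/top0.png')[110:310,80:400];cv2.imwrite('pics/topc.png',cv2.resize(a,(800,500),interpolation=cv2.INTER_CUBIC))
a=cv2.imread('pics/scene0.png')[120:330,110:400];cv2.imwrite('pics/scenec.png',cv2.resize(a,(800,579),interpolation=cv2.INTER_CUBIC))"
```

```text
(no output)
```

View pics/topc.png

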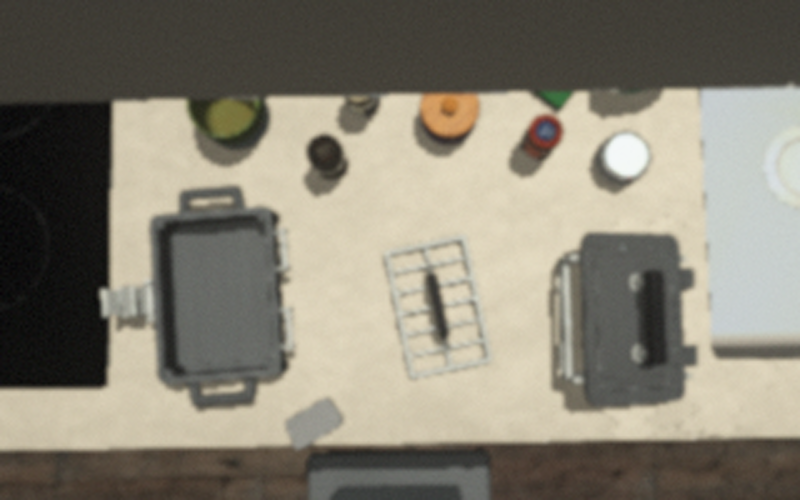

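View pics/scenec.png

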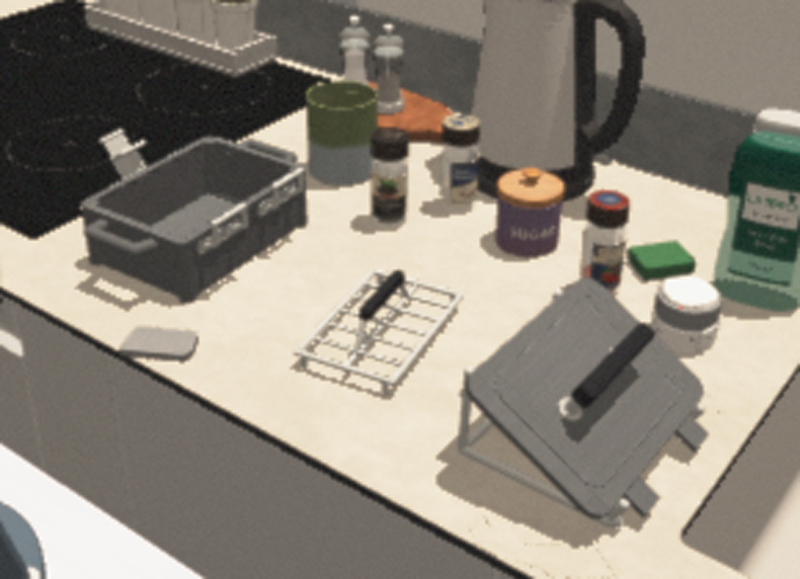

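```bash
cat > h.py <<'E'
import numpy as np, cv2
from scipy.optimize import minimize
from scipy.spatial import ConvexHull
S=8
def box(x0,x1,y0,y1,z0,z1): return np.array([[x,y,z] for x in(x0,x1) for y in(y0,y1) for z in(z0,z1)],float)/1e3
def proj(d,P):
    T=np.linalg.inv(d['cam_to_world']); p=P@T[:3,:3].T+T[:3,3]; p=p@d['K'].T; return p[:,:2]/p[:,2:]
def Rz(a): c,s=np.cos(a),np.sin(a); return np.array([[c,-s,0],[s,c,0],[0,0,1]])
def Ry(a): c,s=np.cos(a),np.sin(a); return np.array([[c,0,s],[0,1,0],[-s,0,c]])
def raster(d,boxes,T,shape=(384,512),hull=False):
    m=np.zeros(shape,np.uint8)
    if hull: boxes=[np.vstack(boxes)]
    for b in boxes:
        p=proj(d,T(b)); p=p[ConvexHull(p).vertices]
        cv2.fillConvexPoly(m,np.round(p*16).astype(np.int32),255,cv2.LINE_AA,4)
    return m/255.
def fit(ds,masks,boxes,mk,x0,hull=False,step=(.02,.02,.1)):
    ms=[]
    for m in masks:
        m=m.astype(np.uint8)
        if hull:
            ys,xs=np.nonzero(m); h=cv2.convexHull(np.stack([xs,ys],1)); m=np.zeros_like(m); cv2.fillConvexPoly(m,h,1)
        ms.append(cv2.GaussianBlur(m.astype(np.float32),(0,0),1.0))
    def f(x):
        return sum(np.abs(cv2.GaussianBlur(raster(d,boxes,mk(x),hull=hull).astype(np.float32),(0,0),1.0)-m).sum()/m.sum() for d,m in zip(ds,ms))
    n=len(x0); sim=np.vstack([x0]+[np.array(x0)+np.eye(n)[i]*step[i] for i in range(n)])
    r=minimize(f,x0,method='Nelder-Mead',options=dict(initial_simplex=sim,xatol=1e-4,fatol=1e-4,maxiter=250))
    return r.x,r.fun
E
cat > m1.py <<'E'
from rig import vision
from h import *
import pickle
D={}
for c in ['scene','top']:
    D[c]=vision.camera(c)
    for l in ['roaster','lid_grip','lid_stand','rack_grip']:
        r=vision.outline_of(c,l); D[c,l]=[(x['conf'],x['point'],x['mask']) for x in r[:3]]
        print(c,l,[(round(x['conf'],2),[int(v) for v in x['point']],int(x['mask'].sum())) for x in r[:3]])
pickle.dump(D,open('D.pkl','wb'))
E
python3 m1.py
```

```text
scene roaster [(0.71, [191, 177], 3469)]
scene lid_grip [(0.88, [260, 326], 4395), (0.67, [234, 356], 600)]
scene lid_stand [(0.88, [286, 286], 366)]
scene rack_grip [(0.72, [238, 243], 689)]
top roaster [(0.86, [226, 164], 4173)]
top lid_grip [(0.64, [234, 332], 2795)]
top lid_stand [(0.49, [239, 303], 325), (0.18, [238, 254], 209)]
top rack_grip [(0.2, [230, 130], 208)]
```

```bash
cat > m2.py <<'E'
from h import *
import pickle
D=pickle.load(open('D.pkl','rb')); ds=[D['scene'],D['top']]
def ray(d,uv,z):
    v=d['cam_to_world'][:3,:3]@np.linalg.inv(d['K'])@[uv[0],uv[1],1]; o=d['cam_to_world'][:3,3]; return o+v*(z-o[2])/v[2]
crop=lambda u,v:(80+u/2.5-.3,110+v/2.5-.3)
for n,p,z in [('roaster rim',[(152,215),(277,208),(286,380),(162,383)],.07),('rack',[(385,255),(465,238),(490,360),(412,378)],.018),('rackgrip',[(431,272),(444,342)],.047)]:
    q=np.array([ray(D['top'],crop(*a),z) for a in p]); print(n,q[:,:2].round(3).tolist(),q.mean(0).round(4))
mk=lambda x:(lambda P:P@Rz(x[2]).T+[x[0],x[1],0])
ro=[box(-71,71,-97,97,0,70),box(-25,25,97,125,58,67),box(-25,25,-125,-97,58,67)]
c=ray(D['top'],(168,229),.05)
x0=[c[0],c[1],-np.pi/2]
for k in ([0,1],[0],[1]):
    r=fit([ds[i] for i in k],[D[('scene','top')[i],'roaster'][0][2] for i in k],ro,mk,x0); print('roaster',r[0].round(4),r[1])
lb=[box(-71,71,-97,97,0,8),box(71,93,33,57,0,6),box(71,93,-57,-33,0,6),box(-8,8,-52,52,30,50),box(-5,5,35,45,8,30),box(-5,5,-45,-35,8,30)]
mk2=lambda x:(lambda P:P@(Rz(x[2])@Ry(x[4] if len(x)>4 else .5)).T+[x[0],x[1],x[3]])
c=ray(D['top'],(332,235),.08)
for k in ([0,1],[0],[1]):
    r=fit([ds[i] for i in k],[D[('scene','top')[i],'lid_grip'][0][2] for i in k],lb,mk2,[c[0],c[1],-np.pi/2,.07],step=(.02,.02,.1,.02)); print('lid',r[0].round(4),r[1]); x=r[0]; print(' grip',mk2(x)(np.array([[0,0,.04]])).round(4))
rb=[box(-50,50,-77,77,0,18),box(-6,6,-38,38,40,54)]
c=ray(D['top'],(254,233),.02)
r=fit(ds[:1],[D['scene','rack_grip'][0][2]],rb,mk,[c[0],c[1],-np.pi/2+.17],hull=True); print('rack',r[0].round(4),r[1])
E
python3 m2.py
```

```text
roaster rim [[0.558, 0.251], [0.563, 0.107], [0.368, 0.098], [0.367, 0.238]] [0.4639 0.1736 0.07  ]
rack [[0.51, -0.014], [0.528, -0.11], [0.384, -0.136], [0.364, -0.044]] [ 0.4464 -0.0759  0.018 ]
rackgrip [[0.487, -0.068], [0.406, -0.082]] [ 0.4469 -0.075   0.047 ]
roaster [ 0.4692  0.1802 -1.4762] 0.34047895669937134
roaster [ 0.4775  0.191  -1.4768] 0.12301898002624512
roaster [ 0.4663  0.1781 -1.5142] 0.17582163214683533
lid [ 0.4328 -0.2941 -1.5525  0.0551] 0.1755179762840271
 grip [[ 0.4331 -0.3133  0.0902]]
lid [ 0.455  -0.2846 -1.5749  0.0373] 0.033964015543460846
 grip [[ 0.4549 -0.3037  0.0724]]
lid [ 0.4305 -0.3057 -1.5768  0.003 ] 0.033556271344423294
 grip [[ 0.4304 -0.3249  0.0381]]
rack [ 0.4566 -0.0648 -1.3675] 0.17141598463058472
```

```bash
cat >> h.py <<'E'
from scipy.spatial.transform import Rotation as Ro
def rows(o,targets,yaw=None):
    """targets: world xyz; yaw: desired angle of tool y in world. prints handwheel fractions from pose o"""
    R=Ro.from_quat(o['tool_rot']).as_matrix(); t=0
    if yaw is not None:
        a=np.arctan2(R[1,1],R[0,1]); t=-((yaw-a+np.pi)%(2*np.pi)-np.pi)
    for p in targets:
        d=R.T@(np.array(p)-o['position']); print(p,'->',(d/.3).round(4).tolist(),round(t/2/np.pi,4),'rows>=',int(np.ceil(max(np.linalg.norm(d)/.0417,abs(t)/np.radians(7.16)))))
def show(o): 
    R=Ro.from_quat(o['tool_rot']).as_matrix(); print('t',round(o['time'],2),'p',o['position'].round(4),'yaw',round(float(np.arctan2(R[1,1],R[0,1])),4),'zaxis',R[:,2].round(4),'w',round(o['grip_width'],4),'gf',round(float(np.max(o['grip_force'])),1),'F',np.round(o['ft_force'],1),'q',np.round(o['q'],2))
E
python3 - <<'E'
from h import *
from rig import robot
o=robot.get_obs(); show(o); rows(o,[(.4,.35,.25),(.45,-.07,.25)],1.76)
E
```

```text
t 1.9 p [0.1827 0.5977 0.2305] yaw 1.274 zaxis [-0.e+00 -1.e-04 -1.e+00] w 0.0869 gf 0.0 F [-0.7  1.   0.4] q [ 1.1   0.53  1.43 -0.    1.18 -0.18]
(0.4, 0.35, 0.25) -> [-0.9339, -0.5777, -0.0649] -0.0773 rows>= 8
(0.45, -0.07, 0.25) -> [-1.5027, -1.8677, -0.0648] -0.0773 rows>= 18
```

```bash
python3 -m handwheel '[[-0.934,-0.578,-0.065,-0.077],[-0.934,-0.578,-0.065,-0.077],[-0.934,-0.578,-0.065,-0.077],[-0.934,-0.578,-0.065,-0.077],[-0.934,-0.578,-0.065,-0.077],[-0.934,-0.578,-0.065,-0.077],[-0.934,-0.578,-0.065,-0.077],[-0.934,-0.578,-0.065,-0.077],[-0.934,-0.578,-0.065,-0.077]]'
python3 - <<'E'
from h import *
from rig import robot
o=robot.get_obs(); show(o); rows(o,[(.45,.07,.25),(.45,-.07,.25)],1.76)
E
```

```text
time: 2.65
position: [0.4048, 0.3458, 0.2508]
tool_rot: [-0.091, 0.996, -0.001, 0.002]
ft_force: [0.4, 0.3, 0.6]
grip_width: 0.0872
grip_force: 0.0
t 2.65 p [0.4048 0.3458 0.2508] yaw 1.7524 zaxis [ 0.0041 -0.0013 -1.    ] w 0.0872 gf 0.0 F [0.4 0.3 0.6] q [ 0.5   0.38  1.64 -0.    1.12 -1.25]
(0.45, 0.07, 0.25) -> [0.0178, -0.9316, 0.0044] -0.0012 rows>= 7
(0.45, -0.07, 0.25) -> [0.1021, -1.3906, 0.0049] -0.0012 rows>= 11
```

```bash
python3 -m handwheel '[[0.018,-0.93,0.004,0],[0.018,-0.93,0.004,0],[0.018,-0.93,0.004,0],[0.018,-0.93,0.004,0],[0.018,-0.93,0.004,0],[0.018,-0.93,0.004,0],[0.018,-0.93,0.004,0],[0.018,-0.93,0.004,0],[0.018,-0.93,0.004,0]]' >/dev/null
python3 - <<'E'
from h import *
from rig import robot,vision
import pickle
o=robot.get_obs(); show(o); d=vision.camera('wrist'); d['o']={k:np.array(o[k]) for k in('position','tool_rot')}; pickle.dump(d,open('w1.pkl','wb'))
print(d['K'],d['hand_eye'].round(4)); cv2.imwrite('pics/w1.png',d['frame'][:,:,::-1])
rows(o,[(.45,-.07,.25)],1.76)
E
```

```text
t 3.4 p [0.4469 0.0739 0.249 ] yaw 1.754 zaxis [ 2.e-04  6.e-04 -1.e+00] w 0.087 gf 0.0 F [ 0.2  0.5 -0.4] q [-0.08  0.27  1.82  0.    1.05 -1.84]
[[297.31863964   0.         250.22950481]
 [  0.         297.31863964 195.11349315]
 [  0.           0.           1.        ]] [[ 1.000e-03 -9.647e-01 -2.633e-01  7.130e-02]
 [ 1.000e+00  8.000e-04  7.000e-04 -3.000e-04]
 [-4.000e-04 -2.633e-01  9.647e-01 -1.543e-01]
 [ 0.000e+00  0.000e+00  0.000e+00  1.000e+00]]
(0.45, -0.07, 0.25) -> [0.0771, -0.4734, -0.0038] -0.001 rows>= 4
```

View pics/w1.png

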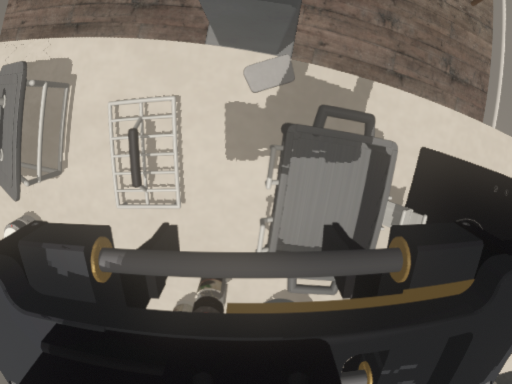

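```bash
cat >> h.py <<'E'
def wray(d,uv,z):
    K=d['K']; u=np.array([(uv[0]-K[0,2]),(uv[1]-K[1,2])])/K[0,0]; r=np.linalg.norm(u)
    v=np.array([*(np.sin(r)*u/max(r,1e-9)),np.cos(r)])
    R=Ro.from_quat(d['o']['tool_rot']).as_matrix(); H=d['hand_eye']
    o=R@H[:3,3]+d['o']['position']; v=R@H[:3,:3]@v; return o+v*(z-o[2])/v[2]
def wproj(d,P):
    R=Ro.from_quat(d['o']['tool_rot']).as_matrix(); T=np.eye(4); T[:3,:3]=R; T[:3,3]=d['o']['position']
    T=np.linalg.inv(T@d['hand_eye']); p=P@T[:3,:3].T+T[:3,3]; n=np.linalg.norm(p[:,:2],axis=1,keepdims=True)
    return d['K'][:2,2]+d['K'][0,0]*np.arctan2(n,p[:,2:])*p[:,:2]/n
E
python3 - <<'E'
from h import *
import pickle
d=pickle.load(open('w1.pkl','rb'))
for n,p,z in [('rackgrip',[(133,130),(137,187)],.052),('rack',[(109,101),(175,96),(181,207),(119,205)],.018),('rim near corners',[(287,127),(396,145)],.07),('handles',[(347,107),(312,291)],.065),('loops',[(270,167),(262,238)],.085)]:
    q=np.array([wray(d,a,z) for a in p]); print(n,q[:,:2].round(4).tolist(),q.mean(0)[:2].round(4))
E
```

```text
rackgrip [[0.4156, -0.0792], [0.4869, -0.0658]] [ 0.4512 -0.0725]
rack [[0.3837, -0.1356], [0.3667, -0.0406], [0.5144, -0.011], [0.5296, -0.1045]] [ 0.4486 -0.0729]
rim near corners [[0.3811, 0.1034], [0.3716, 0.2403]] [0.3764 0.1719]
handles [[0.3427, 0.1688], [0.5858, 0.1857]] [0.4642 0.1772]
loops [[0.4271, 0.092], [0.5106, 0.0996]] [0.4689 0.0958]
```

Run:
```python
from h import *
from rig import robot
o=robot.get_obs(); rows(o,[(.4505,-.073,.2),(.4505,-.073,.07),(.4505,-.073,.038)],1.765)
```

```text
(0.4505, -0.073, 0.2) -> [0.0775, -0.4874, 0.1625] -0.0014 rows>= 4
(0.4505, -0.073, 0.07) -> [0.0774, -0.4878, 0.5958] -0.0014 rows>= 6
(0.4505, -0.073, 0.038) -> [0.0774, -0.4879, 0.7025] -0.0014 rows>= 7
```

```bash
python3 -m handwheel '[[0.078,-0.488,0.16,-0.002],[0.078,-0.488,0.16,-0.002],[0.078,-0.488,0.16,-0.002],[0.078,-0.488,0.16,-0.002],[0.078,-0.488,0.3,-0.002],[0.078,-0.488,0.43,-0.002],[0.078,-0.488,0.55,-0.002],[0.078,-0.488,0.65,-0.002],[0.078,-0.488,0.702,-0.002],[0.078,-0.488,0.702,-0.002]]'
python3 -m handwheel '[[0,0,0,0],[0,0,0,0],[0,0,0,0],[0,0,0,0],[0,0,0,0],[0,0,0,0]]' 0 25
```

```text
time: 4.28
position: [0.449, -0.0708, 0.0353]
tool_rot: [-0.101, 0.995, 0.002, -0.003]
ft_force: [-0.7, -0.3, -0.2]
grip_width: 0.087
grip_force: 0.0
time: 4.78
position: [0.4513, -0.0736, 0.0391]
tool_rot: [-0.1, 0.995, -0.0, 0.001]
ft_force: [0.2, 0.4, 0.7]
grip_width: 0.0547
grip_force: 0.0
```

```bash
python3 -m handwheel '[[0,0,0,0],[0,0,0,0],[0,0,0,0],[0,0,0,0],[0,0,0,0],[0,0,0,0],[0,0,0,0],[0,0,0,0],[0,0,-0.15,0],[0,0,-0.3,0],[0,0,-0.45,0],[0,0,-0.5,0],[0,0,-0.5,0]]'
python3 - <<'E'
from h import *
from rig import robot
o=robot.get_obs();show(o); rows(o,[(.464,.178,.19)],1.651)
E
```

```text
time: 5.87
position: [0.4537, -0.0745, 0.1928]
tool_rot: [-0.1, 0.995, -0.003, 0.005]
ft_force: [0.3, -0.4, -2.6]
grip_width: 0.0117
grip_force: 25.0
t 5.87 p [ 0.4537 -0.0745  0.1928] yaw 1.7708 zaxis [ 0.0099 -0.0042 -0.9999] w 0.0117 gf 25.0 F [ 0.3 -0.4 -2.6] q [-0.41  0.36  1.88  0.    0.89 -2.18]
(0.464, 0.178, 0.19) -> [-0.2007, 0.8181, 0.0062] 0.0191 rows>= 7
```

```bash
python3 -m handwheel '[[-0.2,0.818,0,0.019],[-0.2,0.818,0,0.019],[-0.2,0.818,0,0.019],[-0.2,0.818,0,0.019],[-0.2,0.818,0,0.019],[-0.2,0.818,0,0.019],[-0.2,0.818,0,0.019],[-0.2,0.818,0,0.019],[-0.2,0.818,0,0.019],[-0.2,0.818,0,0.019]]' >/dev/null
python3 - <<'E'
from h import *
from rig import robot,vision
import pickle
o=robot.get_obs(); show(o); d=vision.camera('wrist'); d['o']={k:np.array(o[k]) for k in('position','tool_rot')}; pickle.dump(d,open('w2.pkl','wb'))
a=d['frame'][:,:,::-1].copy()
for x,y,w in [(.464,.178,.08)]:
    T=lambda P:P@Rz(w-np.pi/2).T+[x,y,0]
    P=[(-71,-97),(71,-97),(71,97),(-71,97)]
    for u,v in wproj(d,T(np.array([[p[0],p[1],70] for p in P]+[[62,-88,70],[-62,-88,70],[84,45,85],[84,-45,85]])/1e3)):
        cv2.circle(a,(int(round(u)),int(round(v))),2,(0,0,255),1)
cv2.imwrite('pics/w2.png',cv2.resize(a[:290,80:480],(800,580),interpolation=cv2.INTER_CUBIC))
E
```

```text
t 6.7 p [0.4602 0.1777 0.1874] yaw 1.6502 zaxis [-0.0023 -0.001  -1.    ] w 0.0117 gf 25.0 F [-0.3 -0.1 -2.1] q [ 0.14  0.42  1.8  -0.    0.93 -1.51]
```

View pics/w2.png

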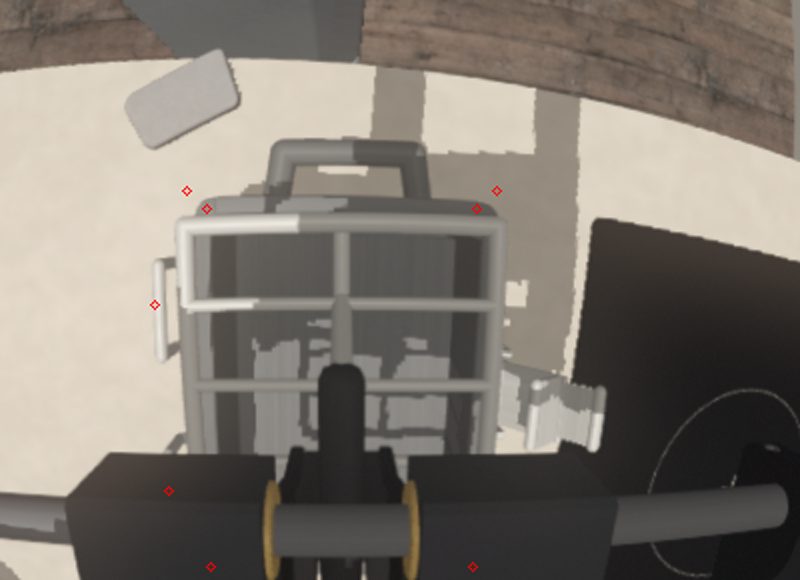

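Run:
```python
from h import *
import pickle
d=pickle.load(open('w2.pkl','rb'))
f=lambda u,v:(80+u/2,v/2)
for n,p,z in [('loop2',f(160,309),.084),('rimnear',f(345,198),.07),('handle',f(347,141),.066)]:
    q=wray(d,f and p,z); print(n,q[:2].round(4), 'in roaster guess',((q-[.464,.178,0])@Rz(.08-np.pi/2)).round(4))
from rig import robot
o=robot.get_obs(); show(o)
```

```text
loop2 [0.4278 0.0936] in roaster guess [ 0.0812 -0.0428  0.084 ]
rimnear [0.3733 0.1726] in roaster guess [-0.0019 -0.0909  0.07  ]
handle [0.3463 0.1714] in roaster guess [-0.0028 -0.1179  0.066 ]
t 6.75 p [0.4605 0.1774 0.1876] yaw 1.6492 zaxis [-1.8e-03 -7.0e-04 -1.0e+00] w 0.0117 gf 25.0 F [-0.3 -0.6 -2. ] q [ 0.14  0.42  1.8  -0.    0.93 -1.51]
```

Run:
```python
from h import *
from rig import robot
o=robot.get_obs(); rows(o,[(.467,.180,.19),(.467,.180,.06),(.467,.180,.044)],1.651)
```

```text
(0.467, 0.18, 0.19) -> [-0.0223, 0.0068, -0.008] -0.0003 rows>= 1
(0.467, 0.18, 0.06) -> [-0.0231, 0.007, 0.4253] -0.0003 rows>= 4
(0.467, 0.18, 0.044) -> [-0.0232, 0.0071, 0.4787] -0.0003 rows>= 4
```

```bash
python3 -m handwheel '[[-0.023,0.007,0,0],[-0.023,0.007,0,0],[-0.023,0.007,0.1,0],[-0.023,0.007,0.19,0],[-0.023,0.007,0.27,0],[-0.023,0.007,0.34,0],[-0.023,0.007,0.39,0],[-0.023,0.007,0.43,0],[-0.023,0.007,0.455,0],[-0.023,0.007,0.47,0],[-0.023,0.007,0.476,0],[-0.023,0.007,0.476,0]]'
```

```text
time: 7.75
position: [0.4681, 0.1814, 0.0455]
tool_rot: [-0.04, 0.999, 0.0, 0.0]
ft_force: [-1.4, 0.4, -2.6]
grip_width: 0.0119
grip_force: 25.0
```

```bash
python3 -m handwheel '[[0,0,0.005,0],[0,0,0.01,0],[0,0,0.01,0]]'; python3 -m handwheel '[[0,0,0,0],[0,0,0,0],[0,0,0,0],[0,0,0,0],[0,0,0,0]]' 35
```

```text
time: 8.0
position: [0.4683, 0.1817, 0.0431]
tool_rot: [-0.04, 0.999, 0.0, 0.001]
ft_force: [0.3, -0.0, 1.0]
grip_width: 0.0117
grip_force: 25.0
time: 8.42
position: [0.4676, 0.1817, 0.0425]
tool_rot: [-0.04, 0.999, 0.0, 0.0]
ft_force: [-0.0, -0.2, -0.2]
grip_width: 0.0293
grip_force: 0.0
```

```bash
python3 - <<'E'
from h import *
from rig import robot
o=robot.get_obs(); rows(o,[(.468,.181,.13),(.54,.15,.28)],1.651)
E
python3 -m handwheel '[[0,0,-0.1,0],[0,0,-0.2,0],[0,0,-0.3,0],[-0.13,-0.05,-0.45,0],[-0.25,-0.085,-0.6,0],[-0.25,-0.085,-0.7,0],[-0.25,-0.085,-0.79,0],[-0.25,-0.085,-0.79,0],[-0.25,-0.085,-0.79,0],[-0.25,-0.085,-0.79,0]]' 45
python3 - <<'E'
from h import *
from rig import robot,vision
import pickle
o=robot.get_obs(); show(o); d=vision.camera('wrist'); d['o']={k:np.array(o[k]) for k in('position','tool_rot')}; 
for l in ['roaster','rack_grip','loop_1','clip_tab']:
    r=vision.outline_of('wrist',l) if l in('roaster',) else vision.look_for('wrist',l); print(l,[(round(x['conf'],2),[int(v) for v in x['point']]) for x in r[:3]]); d[l]=r
pickle.dump(d,open('w3.pkl','wb'))
a=d['frame'][:,:,::-1].copy()
T=lambda P:P@Rz(.08-np.pi/2).T+[.4665,.1795,0]
P=[(-71,-97),(71,-97),(71,97),(-71,97)]
for u,v in wproj(d,T(np.array([[p[0],p[1],70] for p in P]+[[62,-88,70],[-62,-88,70],[62,88,70],[-62,88,70],[84,45,85],[84,-45,85],[0,125,66],[0,-125,66]])/1e3)):
        cv2.circle(a,(int(round(u)),int(round(v))),1,(0,0,255),-1)
cv2.imwrite('pics/w3.png',cv2.resize(a[40:330,120:500],(760,580),interpolation=cv2.INTER_CUBIC))
E
```

```text
(0.468, 0.181, 0.13) -> [-0.001, -0.0024, -0.2916] 0.0 rows>= 3
(0.54, 0.15, 0.28) -> [-0.232, -0.1246, -0.7916] 0.0 rows>= 7
time: 9.25
position: [0.5436, 0.1622, 0.2791]
tool_rot: [-0.04, 0.999, 0.0, -0.0]
ft_force: [-0.1, -0.9, -0.7]
grip_width: 0.0392
grip_force: 0.0
t 9.25 p [0.5436 0.1622 0.2791] yaw 1.651 zaxis [-9.e-04 -0.e+00 -1.e+00] w 0.0392 gf 0.0 F [-0.1 -0.9 -0.7] q [ 0.09  0.4   1.52  0.    1.23 -1.56]
roaster [(0.82, [118, 275])]
rack_grip [(0.97, [114, 269])]
loop_1 [(0.81, [120, 276]), (0.3, [284, 243])]
clip_tab [(0.65, [118, 345])]
```

View pics/w3.png

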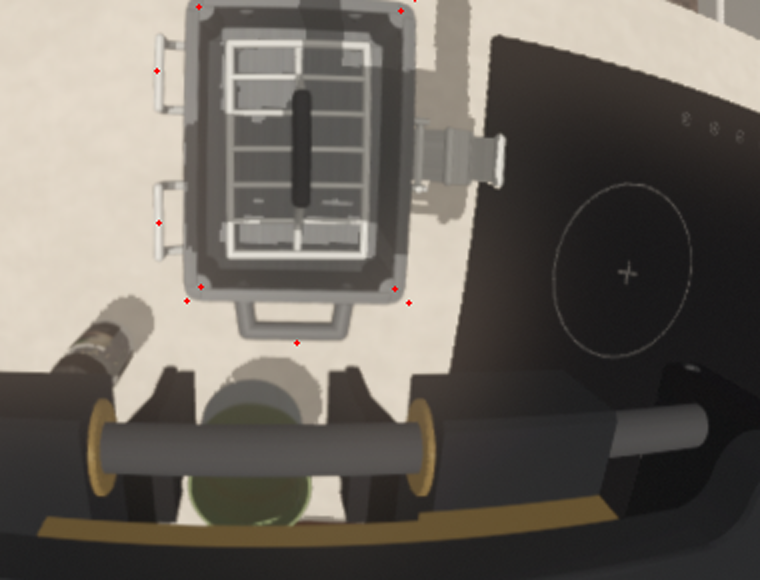

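Run:
```python
from h import *
from scipy.optimize import least_squares
import pickle
d=pickle.load(open('w3.pkl','rb'))
M=np.array([[84,-45,85],[84,45,85],[0,125,66]])/1e3
O=np.array([[159,73],[158,221],[292,339]])/2+[120,40]
g=lambda x:wproj(d,M@Rz(x[2]-np.pi/2).T+[x[0],x[1],0])-O
r=least_squares(lambda x:g(x).ravel(),[.466,.179,.06]); print(r.x.round(4),r.fun.round(2))
# edge lines at rim height: left outer edge col 186 rows 150 ; right 411 row 150; bottom edge row 301 col 295
for p in [(185,150),(411,150),(295,301)]:
    q=wray(d,(p[0]/2+120,p[1]/2+40),.07); print(((q-[r.x[0],r.x[1],0])@Rz(r.x[2]-np.pi/2)).round(4))
q=wray(d,(301/2+120,148/2+40),.059); print('rack',((q-[r.x[0],r.x[1],0])@Rz(r.x[2]-np.pi/2)).round(4))
q=wray(d,(499/2+120,161/2+40),.07); print('tab',q,((q-[r.x[0],r.x[1],0])@Rz(r.x[2]-np.pi/2)).round(4))
from rig import robot
o=robot.get_obs(); rows(o,[(.50,-.12,.28)],np.pi/2)
```

```text
[0.4672 0.1796 0.065 ] [-0.58 -1.49 -0.24  0.15  0.83  1.54]
[0.0694 0.0028 0.07  ]
[-0.0692 -0.0011  0.07  ]
[0.0003 0.0964 0.07  ]
rack [-0.0016  0.0007  0.059 ]
tab [0.46047942 0.30811009 0.07      ] [-0.1287  0.0017  0.07  ]
(0.5, -0.12, 0.28) -> [0.2189, -0.9262, -0.0071] 0.0128 rows>= 7
```

```bash
python3 -m handwheel '[[0.2,-0.95,0,0.013],[0.2,-0.95,0,0.013],[0.2,-0.95,0,0.013],[0.2,-0.95,0,0.013],[0.2,-0.95,0,0.013],[0.2,-0.95,0,0.013],[0.2,-0.95,0,0.013],[0.2,-0.95,0,0.013]]' >/dev/null;  python3 -m handwheel '[[0,-0.5,0,0],[0,-0.5,0,0],[0,-0.5,0,0],[0,-0.5,0,0],[0,-0.5,0,0],[0,-0.5,0,0]]'
python3 - <<'E'
from h import *
from rig import robot,vision
import pickle
o=robot.get_obs(); show(o); d=vision.camera('wrist'); d['o']={k:np.array(o[k]) for k in('position','tool_rot')}; 
for l in ['lid_grip']:
    r=vision.outline_of('wrist',l); print(l,[(round(x['conf'],2),[int(v) for v in x['point']],x['mask'].sum()) for x in r[:3]]); d[l]=r
pickle.dump(d,open('w4.pkl','wb'))
a=d['frame'][:,:,::-1].copy()
cv2.imwrite('pics/w4.png',cv2.resize(a[:300,80:480],(800,600),interpolation=cv2.INTER_CUBIC))
E
```

```text
time: 10.67
position: [0.5068, -0.2771, 0.2781]
tool_rot: [0.002, 1.0, 0.001, -0.001]
ft_force: [-0.6, 0.2, -0.4]
grip_width: 0.0392
grip_force: 0.0
t 10.67 p [ 0.5068 -0.2771  0.2781] yaw 1.5668 zaxis [-0.0017  0.0021 -1.    ] w 0.0392 gf 0.0 F [-0.6  0.2 -0.4] q [-0.69  0.41  1.5   0.    1.24 -2.26]
lid_grip [(0.63, [115, 238], np.int64(15433))]
```

View pics/w4.png

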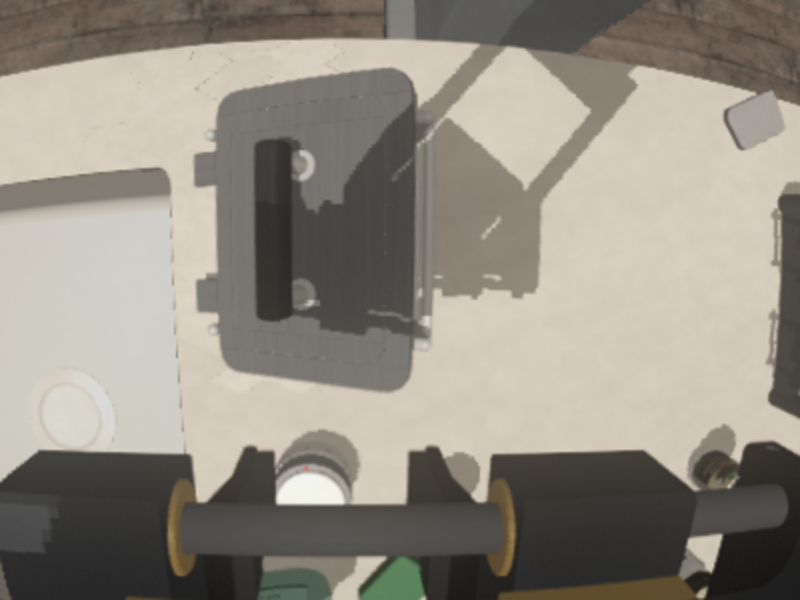

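```bash
cat > m4.py <<'E'
import h
from h import *
import pickle
d=pickle.load(open('w4.pkl','rb')); D=pickle.load(open('D.pkl','rb')); T=D['top']; Sc=D['scene']
_p=h.proj
h.proj=lambda dd,P: wproj(dd,P) if 'hand_eye' in dd else _p(dd,P)
lb=[box(-71,71,-97,97,0,8),box(71,93,33,57,0,6),box(71,93,-57,-33,0,6),box(-8,8,-52,52,30,50)]
mk2=lambda x:(lambda P:P@(Rz(x[2])@Ry(.5)).T+[x[0],x[1],x[3]])
m=d['lid_grip'][0]['mask']; mt=D['top','lid_grip'][0][2]; ms=D['scene','lid_grip'][0][2]
for n,ds,mm in [('w',[d],[m]),('w+top',[d,T],[m,mt]),('w+sc',[d,Sc],[m,ms])]:
    x,f=fit(ds,mm,lb,mk2,[.44,-.30,-np.pi/2,.06],step=(.02,.02,.1,.02)); g=mk2(x)(np.array([[0,0,.04],[0,0,.004]]))
    print(n,x.round(4),round(f,3),'grip',g[0].round(4))
    if n!='w+top': print('loops px check', (wproj(d,mk2(x)(np.array([[93,45,3],[93,-45,3],[0,52,50],[0,-52,50]])/1e3))-[80,0])*2)
E
python3 m4.py
```

```text
w [ 0.4326 -0.2963 -1.5701  0.0528] 0.026 grip [ 0.4326 -0.3155  0.0879]
loops px check [[198.12951019 294.01484396]
 [195.14165917 170.00773402]
 [264.34609692 319.31749793]
 [261.71270929 137.64026006]]
w+top [ 0.4321 -0.2966 -1.5695  0.0501] 0.115 grip [ 0.4322 -0.3158  0.0852]
w+sc [ 0.4327 -0.2954 -1.555   0.0554] 0.115 grip [ 0.433  -0.3146  0.0905]
loops px check [[199.55045842 296.23552922]
 [194.65122881 171.54596504]
 [266.80591867 320.79154987]
 [261.38508079 137.77838239]]
```

Run:
```python
from h import *
from rig import robot
o=robot.get_obs(); rows(o,[(.4326,-.3155,.2),(.4326,-.3155,.083)],np.pi/2)
```

```text
(0.4326, -0.3155, 0.2) -> [0.2467, -0.1358, 0.2619] -0.0002 rows>= 3
(0.4326, -0.3155, 0.083) -> [0.246, -0.1367, 0.6519] -0.0002 rows>= 6
```

```bash
python3 -m handwheel '[[0.246,-0.137,0.26,0],[0.246,-0.137,0.26,0],[0.246,-0.137,0.26,0],[0.246,-0.137,0.26,0],[0.246,-0.137,0.4,0],[0.246,-0.137,0.48,0],[0.246,-0.137,0.5,0],[0.246,-0.137,0.5,0]]' 40
python3 - <<'E'
from h import *
from rig import robot,vision
import pickle
o=robot.get_obs(); show(o); d=vision.camera('wrist'); d['o']={k:np.array(o[k]) for k in('position','tool_rot')}
cv2.imwrite('pics/w5.png',d['frame'][:,:,::-1]); rows(o,[(.4326,-.3155,.083)],np.pi/2)
E
```

```text
time: 11.43
position: [0.4333, -0.3154, 0.1283]
tool_rot: [-0.0, 1.0, 0.002, -0.001]
ft_force: [0.5, -0.7, -0.6]
grip_width: 0.0344
grip_force: 0.0
t 11.43 p [ 0.4333 -0.3154  0.1283] yaw 1.5711 zaxis [-0.0026  0.0033 -1.    ] w 0.0344 gf 0.0 F [ 0.5 -0.7 -0.6] q [-0.84  0.56  1.75  0.    0.84 -2.41]
(0.4326, -0.3155, 0.083) -> [0.0019, -0.0009, 0.151] 0.0 rows>= 2
```

View pics/w5.png

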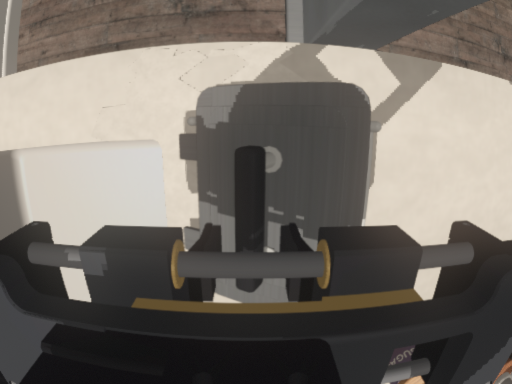

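```bash
python3 -m handwheel '[[0.002,0,0.07,0],[0.002,0,0.12,0],[0.002,0,0.145,0],[0.002,0,0.151,0],[0.002,0,0.151,0]]'; python3 -m handwheel '[[0,0,0,0],[0,0,0,0],[0,0,0,0],[0,0,0,0],[0,0,0,0],[0,0,0,0]]' 0 50
```

```text
time: 11.9
position: [0.4335, -0.3179, 0.085]
tool_rot: [0.0, 1.0, -0.001, 0.001]
ft_force: [-0.0, 0.2, 0.3]
grip_width: 0.0351
grip_force: 0.0
time: 12.4
position: [0.4332, -0.3156, 0.0851]
tool_rot: [0.002, 1.0, 0.002, 0.0]
ft_force: [3.4, 5.3, 5.0]
grip_width: 0.0203
grip_force: 50.0
```

```bash
python3 -m handwheel '[[0,0,0,0],[0,0,0,0],[0,0,-0.03,0],[0,0,-0.08,0],[0,0,-0.15,0],[0,0,-0.2,0],[0,0,-0.2,0],[0,0,-0.2,0]]'
python3 - <<'E'
from h import *
from rig import robot,vision
import pickle
o=robot.get_obs(); show(o); print(o['moment'])
D={}
for c in ['scene','top','wrist']:
    D[c]=vision.camera(c); D[c]['o']={k:np.array(o[k]) for k in('position','tool_rot')}
    D[c,'m']=vision.outline_of(c,'lid_grip'); print(c,[(x['conf'],x['point'],x['mask'].sum()) for x in D[c,'m'][:2]])
pickle.dump(D,open('D5.pkl','wb'))
a=D['scene']['frame'][160:360,220:420,::-1]; cv2.imwrite('pics/s5.png',cv2.resize(a,(600,600),interpolation=cv2.INTER_CUBIC))
E
```

```text
time: 13.07
position: [0.4328, -0.3179, 0.1445]
tool_rot: [0.001, 1.0, -0.001, 0.0]
ft_force: [0.6, 0.3, -8.4]
grip_width: 0.0202
grip_force: 50.0
t 13.07 p [ 0.4328 -0.3179  0.1445] yaw 1.5695 zaxis [ 7.0e-04 -1.3e-03 -1.0e+00] w 0.0202 gf 50.0 F [ 0.6  0.3 -8.4] q [-0.84  0.53  1.74 -0.    0.87 -2.41]
[-0.07072268 -0.01751068 -0.03821054]
scene [(0.92, [244.1, 329.2], np.int64(4061))]
top [(0.64, [210.5, 330.4], np.int64(977))]
wrist [(0.57, [156.0, 280.0], np.int64(34639))]
```

View pics/s5.png

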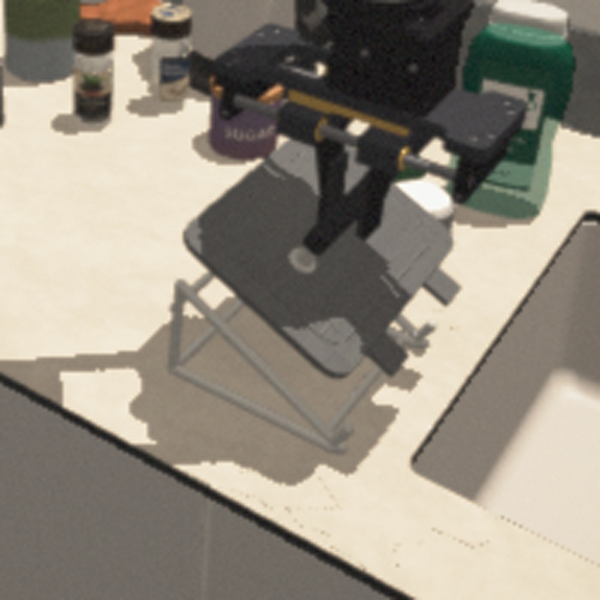

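```bash
cat > m5.py <<'E'
import h,sys
from h import *
import pickle
D=pickle.load(open(sys.argv[1],'rb')); p=D['scene']['o']['position']; yaw=float(sys.argv[2])
lb=[box(-71,71,-97,97,0,8),box(71,93,33,57,0,6),box(71,93,-57,-33,0,6)]
mk2=lambda x:(lambda P:(P-[0,0,.04])@(Rz(yaw)@Ry(x[3])).T+[x[0],x[1],x[2]])
m=D['scene','m'][0]['mask']
for t0 in (.2,.5):
    x,f=fit([D['scene']],[m],lb,mk2,[p[0]+.01,p[1]+.01,p[2]+.005,t0],hull=True,step=(.01,.01,.01,.1)); print('grip',x.round(4),round(f,3),'minus tcp',(x[:3]-p).round(4))
E
python3 m5.py D5.pkl -1.5708
sed 's/D\[.scene.,.m.\]\[0\]\[.mask.\]/D["scene","lid_grip"][0][2]/; s/^D=.*/D=pickle.load(open("D.pkl","rb")); p=np.array([.4326,-.3155,.088]); yaw=-1.5708/' m5.py > m5b.py; python3 m5b.py
```

```text
grip [ 0.447  -0.3094  0.1389  0.4437] 0.049 minus tcp [ 0.0142  0.0085 -0.0055]
grip [ 0.4509 -0.3071  0.1361  0.4363] 0.05 minus tcp [ 0.0182  0.0108 -0.0083]
grip [ 0.4493 -0.3059  0.078   0.4876] 0.036 minus tcp [ 0.0167  0.0096 -0.01  ]
grip [ 0.4497 -0.3056  0.0775  0.4867] 0.036 minus tcp [ 0.0171  0.0099 -0.0105]
```

```bash
python3 -m handwheel '[[0,0.01,-0.06,0],[0,0.03,-0.14,0.001],[0,0.08,-0.21,0.002],[0,0.15,-0.25,0.003],[0,0.23,-0.26,0.004],[0,0.32,-0.26,0.005],[0,0.41,-0.26,0.006],[0,0.5,-0.26,0.007],[0,0.59,-0.26,0.008],[0,0.68,-0.26,0.009],[0,0.77,-0.26,0.01],[0,0.85,-0.26,0.01],[0,0.91,-0.26,0.01],[0,0.94,-0.26,0.01],[0,0.95,-0.26,0.01]]'
python3 - <<'E'
from h import *
from rig import robot,vision
o=robot.get_obs(); show(o); rows(o,[(.4665,.1867,.22)],1.636)
E
```

```text
time: 14.62
position: [0.4324, -0.0312, 0.2218]
tool_rot: [0.031, 1.0, 0.0, -0.001]
ft_force: [0.3, -0.2, -8.5]
grip_width: 0.0158
grip_force: 50.0
t 14.62 p [ 0.4324 -0.0312  0.2218] yaw 1.5087 zaxis [-1.5e-03  7.0e-04 -1.0e+00] w 0.0158 gf 50.0 F [ 0.3 -0.2 -8.5] q [-0.33  0.29  1.9   0.    0.96 -1.84]
(0.4665, 0.1867, 0.22) -> [-0.0683, 0.7319, 0.0063] -0.0203 rows>= 6
```

```bash
python3 -m handwheel '[[-0.002,0.02,0,-0.002],[-0.006,0.07,0,-0.005],[-0.014,0.15,0,-0.008],[-0.02,0.24,0,-0.011],[-0.03,0.33,0,-0.014],[-0.04,0.42,0,-0.017],[-0.05,0.51,0,-0.02],[-0.055,0.6,0,-0.0203],[-0.06,0.68,0,-0.0203],[-0.063,0.75,0,-0.0203],[-0.063,0.79,0,-0.0203],[-0.063,0.80,0,-0.0203],[-0.063,0.80,0,-0.0203]]' - 40
python3 - <<'E'
from h import *
from rig import robot,vision
import pickle
o=robot.get_obs(); show(o)
D={}
for c in ['scene','wrist']:
    D[c]=vision.camera(c); D[c]['o']={k:np.array(o[k]) for k in('position','tool_rot')}
    D[c,'m']=vision.outline_of(c,'lid_grip'); print(c,[(x['conf'],x['point'],x['mask'].sum()) for x in D[c,'m'][:2]])
pickle.dump(D,open('D6.pkl','wb'))
a=D['wrist']['frame'][:,:,::-1]; b=D['scene']['frame'][60:300,60:300,::-1]
cv2.imwrite('pics/s6.png',np.hstack([cv2.resize(a,(448,336)),cv2.resize(b,(336,336))]))
rows(o,[(.4652,.2076,.22),(.4652,.2076,.1155)],1.636)
E
python3 m5.py D6.pkl -1.505
```

```text
time: 15.7
position: [0.4677, 0.2054, 0.2218]
tool_rot: [-0.032, 0.999, -0.0, -0.0]
ft_force: [0.0, -1.5, -7.1]
grip_width: 0.0156
grip_force: 40.0
t 15.7 p [0.4677 0.2054 0.2218] yaw 1.6351 zaxis [-4.e-04 -9.e-04 -1.e+00] w 0.0156 gf 40.0 F [ 0.  -1.5 -7.1] q [ 0.2   0.39  1.72 -0.    1.03 -1.44]
scene [(0.63, [144.7, 172.8], np.int64(1720)), (0.38, [190.1, 178.3], np.int64(3448))]
wrist [(0.59, [157.2, 246.2], np.int64(33939))]
(0.4652, 0.2076, 0.22) -> [0.0078, 0.0079, 0.006] -0.0001 rows>= 1
(0.4652, 0.2076, 0.1155) -> [0.0077, 0.0082, 0.3543] -0.0001 rows>= 3
grip [0.4861 0.2317 0.2137 0.0243] 0.098 minus tcp [ 0.0184  0.0263 -0.0081]
grip [0.5024 0.2471 0.2052 0.035 ] 0.104 minus tcp [ 0.0347  0.0417 -0.0166]
```

View pics/s6.png

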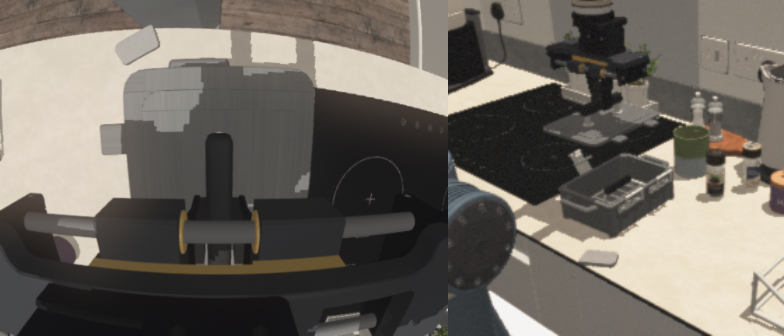

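Run:
```python
from h import *
import pickle
D=pickle.load(open('D6.pkl','rb')); d=D['wrist']
im=d['frame']; a=im[110:200,95:165].mean(2)
# tongue box columns/rows: print horizontal profile across rows of tongue and vertical profile
print('cols 100..150 at rows 150-165',im[150:166,105:150].mean((0,2)).round().astype(int).tolist())
print('rows 130..190 at cols 120-135',im[130:190,120:135].mean((1,2)).round().astype(int).tolist())
cen=d['o']['position']; yaw=1.6351
for nm,p,z in [('tip',(115,159),.1885)]:
    q=wray(d,p,z); v=q-cen; ex=-np.array([np.cos(yaw),np.sin(yaw)]); ey=np.array([np.sin(yaw),-np.cos(yaw)]); print(nm,'lid x,y',(v[:2]@ex).round(4),(v[:2]@ey).round(4))
P=np.array([[93,-57,-37],[93,-33,-37],[71,-57,-37],[71,-33,-37],[71,-90,-32],[-71,-90,-32]])/1e3
E3=np.array([[*ex,0],[*ey,0],[0,0,1]])
print(wproj(d,P@E3+cen+[0,0,.0035]).round(1).tolist())
```

```text
cols 100..150 at rows 150-165 [215, 215, 214, 214, 213, 213, 213, 214, 211, 193, 155, 144, 143, 144, 144, 143, 143, 143, 143, 143, 144, 144, 144, 143, 143, 143, 143, 143, 143, 143, 143, 143, 140, 111, 95, 93, 93, 91, 90, 91, 92, 92, 92, 92, 92]
rows 130..190 at cols 120-135 [213, 213, 213, 212, 213, 213, 214, 214, 215, 215, 213, 188, 126, 132, 140, 142, 143, 144, 144, 144, 144, 145, 145, 144, 144, 144, 143, 144, 143, 141, 141, 142, 142, 143, 144, 146, 146, 144, 142, 141, 142, 142, 142, 141, 140, 139, 149, 188, 208, 210, 210, 211, 211, 212, 212, 213, 213, 213, 213, 213]
tip lid x,y 0.0925 -0.0456
[[113.3, 142.4], [116.0, 176.9], [142.7, 140.9], [144.9, 176.4], [138.5, 90.5], [362.6, 90.8]]
```

```bash
cat > st.py <<'E'
from h import *
from rig import robot
o=robot.get_obs(); show(o)
v=o['position']-[.467,.1797,0]; print('TCP in roaster mm',(v@Rz(.065-np.pi/2)*1e3).round(1),'mom',np.round(o['moment'],2))
E
python3 -m handwheel '[[0.004,0.006,0.02,0],[0.004,0.006,0.06,0],[0.004,0.006,0.11,0],[0.004,0.006,0.16,0],[0.004,0.006,0.21,0],[0.004,0.006,0.26,0],[0.004,0.006,0.3,0],[0.004,0.006,0.33,0],[0.004,0.006,0.35,0],[0.004,0.006,0.354,0],[0.004,0.006,0.354,0]]' ; python3 st.py; python3 -m handwheel '[[0,0,0,0]]' >/dev/null; python3 st.py;python3 -m handwheel '[[0,0,0,0]]' >/dev/null; python3 st.py
```

```text
time: 16.82
position: [0.4677, 0.2087, 0.1175]
tool_rot: [-0.03, 1.0, 0.002, 0.002]
ft_force: [-1.2, 3.6, 2.0]
grip_width: 0.0171
grip_force: 40.0
t 16.82 p [0.4677 0.2087 0.1175] yaw 1.6318 zaxis [ 0.0039  0.0035 -1.    ] w 0.0171 gf 40.0 F [-1.2  3.6  2. ] q [ 0.2   0.55  1.82  0.    0.77 -1.43]
TCP in roaster mm [-28.9   2.6 117.5] mom [1.35 0.33 0.09]
t 16.9 p [0.4678 0.2085 0.1175] yaw 1.6324 zaxis [ 0.0042  0.003  -1.    ] w 0.017 gf 40.0 F [-1.2  3.5  3. ] q [ 0.2   0.55  1.82  0.    0.77 -1.43]
TCP in roaster mm [-28.7   2.7 117.5] mom [1.46 0.31 0.03]
t 16.98 p [0.4677 0.2084 0.1174] yaw 1.6327 zaxis [ 0.0041  0.0026 -1.    ] w 0.0169 gf 40.0 F [-1.1  4.6  5.2] q [ 0.2   0.55  1.82  0.    0.77 -1.43]
TCP in roaster mm [-28.6   2.6 117.4] mom [1.68 0.31 0.08]
```

```bash
python3 -m handwheel '[[0.008,0,0,0],[0.008,0,0.008,0],[0.008,0,0.016,0],[0.008,0,0.022,0],[0.008,0,0.022,0]]' - 20; python3 st.py
```

```text
time: 17.4
position: [0.4676, 0.208, 0.1131]
tool_rot: [-0.032, 0.999, 0.001, 0.005]
ft_force: [-1.6, 4.6, 24.8]
grip_width: 0.0177
grip_force: 20.6
t 17.4 p [0.4676 0.208  0.1131] yaw 1.6343 zaxis [ 0.0097  0.0018 -1.    ] w 0.0177 gf 20.6 F [-1.6  4.6 24.8] q [ 0.2   0.56  1.83 -0.    0.75 -1.43]
TCP in roaster mm [-28.2   2.4 113.1] mom [0.88 0.26 0.06]
```

```bash
python3 -m handwheel '[[0,0,-0.02,0],[0.008,0,-0.045,0],[0.008,-0.01,-0.045,0],[0.008,-0.025,-0.045,0],[0.008,-0.035,-0.045,0],[0.008,-0.035,-0.045,0]]' - 20; python3 st.py;  python3 -m handwheel '[[0,0,0,0],[0,0,0,0]]' - 20 >/dev/null; python3 st.py
```

```text
time: 17.9
position: [0.4609, 0.1952, 0.1217]
tool_rot: [-0.031, 1.0, -0.001, -0.002]
ft_force: [0.1, 1.2, -8.3]
grip_width: 0.0157
grip_force: 20.0
t 17.9 p [0.4609 0.1952 0.1217] yaw 1.6335 zaxis [-0.0034 -0.0015 -1.    ] w 0.0157 gf 20.0 F [ 0.1  1.2 -8.3] q [ 0.18  0.53  1.84 -0.    0.77 -1.46]
TCP in roaster mm [-15.9  -5.  121.7] mom [0.12 0.02 0.01]
t 18.07 p [0.4617 0.1962 0.1222] yaw 1.6337 zaxis [-1.4e-03 -4.0e-04 -1.0e+00] w 0.0157 gf 20.0 F [ 0.3  0.3 -7. ] q [ 0.18  0.53  1.84 -0.    0.77 -1.45]
TCP in roaster mm [-16.9  -4.2 122.2] mom [ 0.05 -0.04  0.  ]
```

```bash
python3 -m handwheel '[[-0.014,0,0,0],[-0.014,0,0,0],[-0.014,0,0,0]]' >/dev/null
cat > tg.py <<'E'
from h import *
from rig import robot,vision
import pickle
from scipy.optimize import least_squares
o=robot.get_obs(); d=vision.camera('wrist'); d['o']={k:np.array(o[k]) for k in('position','tool_rot')}; pickle.dump(d,open('w7.pkl','wb'))
g=d['frame'].mean(2)
def edge(p,sc=1.0):
    dg=np.abs(np.diff(p)); return [(int(i),int(dg[i])) for i in np.argsort(-dg)[:6]]
print('tongue cols',[(105+i,v) for i,v in edge(g[150:166,95:150].mean(0))],' (add -10)'); print('rows',[(125+i,v) for i,v in edge(g[125:195,118:132].mean(1))])
R=Ro.from_quat(o['tool_rot']).as_matrix(); E3=np.array([-R[:,1],-R[:,0],[0,0,1]])
for dz in (.0,.0035,.007):
  P=np.array([[93,-57,-37],[93,-33,-37],[71,-33,-37],[-71,-80,-32]])/1e3
  print(dz,wproj(d,P@E3+o['position']+[0,0,dz]).round(1).tolist())
print('front edge cols row110',[(330+i,v) for i,v in edge(g[105:115,330:400].mean(0))])
E
python3 tg.py; python3 st.py
```

```text
tongue cols [(123, 28), (145, 24), (120, 23), (146, 21), (119, 21), (118, 18)]  (add -10)
rows [(140, 64), (131, 42), (176, 17), (184, 15), (130, 14), (185, 13)]
0.0 [[115.4, 141.8], [118.0, 175.8], [146.5, 175.3], [360.4, 106.3]]
0.0035 [[113.2, 142.3], [115.9, 176.9], [144.8, 176.4], [362.3, 106.2]]
0.007 [[111.0, 142.9], [113.8, 177.9], [143.1, 177.5], [364.3, 106.1]]
front edge cols row110 [(382, 61), (361, 32), (383, 22), (381, 14), (362, 12), (380, 10)]
t 18.37 p [0.4665 0.1969 0.1228] yaw 1.6342 zaxis [ 2.e-04 -0.e+00 -1.e+00] w 0.0159 gf 20.0 F [ 0.1  0.1 -8. ] q [ 0.18  0.54  1.83 -0.    0.78 -1.46]
TCP in roaster mm [-17.2   0.6 122.8] mom [0.04 0.06 0.03]
```

```bash
python3 -m handwheel '[[0,0,0.01,0],[0,0,0.02,0],[0,0,0.02,0]]' - 30 >/dev/null; python3 st.py; python3 -m handwheel '[[0,-0.008,0,0],[0,-0.012,0,0],[0,-0.016,0,0],[0,-0.016,0,0]]' >/dev/null; python3 st.py
```

```text
t 18.62 p [0.4656 0.1968 0.1162] yaw 1.6341 zaxis [-1.5e-03 -3.0e-04 -1.0e+00] w 0.0157 gf 30.0 F [-0.4  0.9 -7.9] q [ 0.18  0.55  1.83 -0.    0.76 -1.46]
TCP in roaster mm [-17.1  -0.3 116.2] mom [ 0.05  0.08 -0.02]
t 18.95 p [0.4666 0.1917 0.1169] yaw 1.6337 zaxis [ 1.e-04 -1.e-04 -1.e+00] w 0.0159 gf 30.0 F [-0.3 -0.1 -8.1] q [ 0.17  0.55  1.84 -0.    0.76 -1.47]
TCP in roaster mm [-12.    0.4 116.9] mom [ 0.08 -0.04  0.05]
```

```bash
python3 -m handwheel '[[0,-0.004,0.002,0],[0,-0.006,0.002,0]]' >/dev/null; python3 st.py; python3 -m handwheel '[[0,-0.004,0,0],[0,-0.006,0,0]]' >/dev/null; python3 st.py
```

```text
t 19.12 p [0.4669 0.1911 0.1165] yaw 1.6326 zaxis [ 9.0e-04  2.1e-03 -1.0e+00] w 0.0157 gf 30.0 F [-0.3  6.1 -5.8] q [ 0.17  0.55  1.84  0.    0.76 -1.47]
TCP in roaster mm [-11.4   0.7 116.5] mom [1.06 0.14 0.01]
t 19.28 p [0.467  0.1908 0.1169] yaw 1.6313 zaxis [ 0.0012  0.0049 -1.    ] w 0.0157 gf 30.0 F [-2. 12. -4.] q [ 0.16  0.54  1.84  0.01  0.76 -1.47]
TCP in roaster mm [-11.1   0.7 116.9] mom [2.1  0.32 0.03]
```

```bash
python3 -m handwheel '[[0,0.012,0,0],[0,0.019,0,0],[0,0.019,0.006,0],[0,0.019,0.012,0],[0,0.019,0.015,0],[0,0.019,0.015,0]]' - 18 >/dev/null; python3 st.py; python3 -m handwheel '[[0,0,0.003,0],[0,0,0.006,0],[0,0,0.006,0]]' >/dev/null; python3 st.py
```

```text
t 19.78 p [0.4663 0.1937 0.112 ] yaw 1.6338 zaxis [-4.e-04 -4.e-04 -1.e+00] w 0.0159 gf 18.1 F [-1.3 -2.3 -0.5] q [ 0.17  0.55  1.84 -0.    0.75 -1.46]
TCP in roaster mm [-14.    0.2 112. ] mom [0.08 0.26 0.06]
t 20.03 p [0.4665 0.193  0.1107] yaw 1.6347 zaxis [ 2.0e-04 -1.8e-03 -1.0e+00] w 0.016 gf 18.0 F [-2.2 -5.7  4.4] q [ 0.17  0.56  1.84 -0.    0.75 -1.46]
TCP in roaster mm [-13.3   0.4 110.7] mom [-0.57  0.4  -0.01]
```

```bash
python3 -m handwheel '[[0,-0.005,0.002,0],[0,-0.01,0.002,0],[0,-0.015,0.002,0],[0,-0.015,0.002,0]]' >/dev/null; python3 st.py
```

```text
t 20.37 p [0.4672 0.1909 0.11  ] yaw 1.6324 zaxis [ 0.0017  0.0028 -1.    ] w 0.0163 gf 18.1 F [-2.4  4.6  3.1] q [ 0.16  0.56  1.84  0.    0.74 -1.47]
TCP in roaster mm [-11.2   0.9 110. ] mom [1.23 0.4  0.08]
```

```bash
python3 -m handwheel '[[0,0.01,0,0],[0,0.01,0.004,0],[0,0.01,0.008,0],[0,0.01,0.01,0],[0,0.01,0.01,0]]' >/dev/null; python3 st.py;  python3 -m handwheel '[[0,-0.005,0,0],[0,-0.01,0,0],[0,-0.015,0,0],[0,-0.015,0,0]]' >/dev/null; python3 st.py
```

```text
t 20.78 p [0.4678 0.1921 0.109 ] yaw 1.6353 zaxis [ 0.0037 -0.0012 -1.    ] w 0.0161 gf 17.7 F [-5.1 -3.5 21.3] q [ 0.17  0.56  1.84 -0.    0.74 -1.46]
TCP in roaster mm [-12.3   1.6 109. ] mom [-0.38  0.78  0.03]
t 21.12 p [0.4682 0.1911 0.109 ] yaw 1.6317 zaxis [ 0.0049  0.0055 -1.    ] w 0.0161 gf 17.9 F [-4.7 10.4 18.4] q [ 0.16  0.56  1.84  0.01  0.73 -1.47]
TCP in roaster mm [-11.3   1.9 109. ] mom [2.1  0.9  0.09]
```

```bash
python3 -m handwheel '[[0,0.01,-0.01,0],[0,0.012,-0.035,0],[0,0.012,-0.035,0],[0,0.012,-0.035,0]]' - 25 >/dev/null; python3 st.py; python3 tg.py
python3 - <<'E'
from h import *
import pickle
d=pickle.load(open('w7.pkl','rb')); a=d['frame'][:,:,::-1]
cv2.imwrite('pics/w7.png',np.hstack([cv2.resize(a[60:210,75:175],(400,600),interpolation=cv2.INTER_CUBIC),cv2.resize(a[50:200,100:420],(400,188)).repeat(1,0) if 0 else cv2.resize(a[50:250,320:453],(400,600),interpolation=cv2.INTER_CUBIC)]))
E
```

```text
t 21.45 p [0.4664 0.1914 0.1163] yaw 1.6344 zaxis [-6.e-04 -8.e-04 -1.e+00] w 0.0161 gf 24.9 F [ 0.6 -0.3 -7.8] q [ 0.17  0.55  1.84 -0.    0.76 -1.47]
TCP in roaster mm [-11.7   0.2 116.3] mom [ 0.06 -0.01  0.03]
tongue cols [(122, 28), (146, 25), (121, 18), (123, 18), (120, 16), (118, 8)]  (add -10)
rows [(140, 67), (125, 48), (176, 45), (133, 36), (132, 33), (175, 27)]
0.0 [[115.4, 141.9], [118.0, 175.9], [146.6, 175.4], [360.4, 106.3]]
0.0035 [[113.3, 142.4], [116.0, 177.0], [144.9, 176.5], [362.3, 106.2]]
0.007 [[111.1, 142.9], [113.9, 178.0], [143.1, 177.5], [364.3, 106.1]]
front edge cols row110 [(390, 78), (389, 49), (383, 37), (362, 28), (391, 21), (361, 14)]
```

View pics/w7.png

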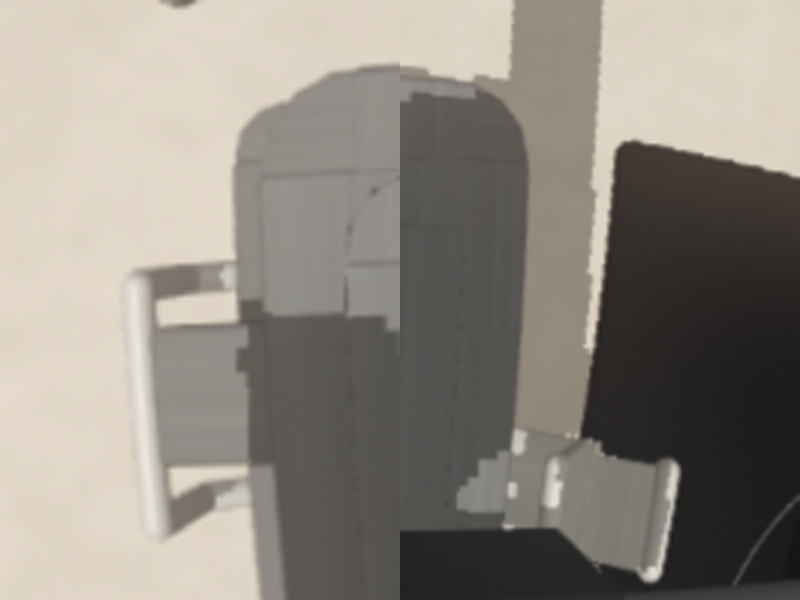

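```bash
python3 -m handwheel '[[0.004,0.007,0,0],[0.004,0.007,0.007,0],[0.004,0.007,0.014,0],[0.004,0.007,0.02,0],[0.004,0.007,0.02,0]]' - 12 >/dev/null; python3 st.py;  python3 -m handwheel '[[0,-0.01,0,0],[0,-0.02,0,0],[0,-0.03,0,0],[0,-0.03,0,0]]' >/dev/null; python3 st.py
```

```text
t 21.92 p [0.465  0.1932 0.1108] yaw 1.6342 zaxis [-9.e-04 -8.e-04 -1.e+00] w 0.0159 gf 12.0 F [-1.1 -3.3 -1.5] q [ 0.17  0.56  1.84 -0.    0.75 -1.46]
TCP in roaster mm [-13.6  -1.1 110.8] mom [-0.22  0.26  0.04]
t 22.25 p [0.4657 0.1843 0.1105] yaw 1.6335 zaxis [-4.e-04 -1.e-04 -1.e+00] w 0.0161 gf 12.1 F [ 1.7  0.1 -9.8] q [ 0.15  0.55  1.85  0.    0.74 -1.48]
TCP in roaster mm [ -4.7  -1.  110.5] mom [ 0.22 -0.1   0.01]
```

```bash
python3 -m handwheel '[[0,-0.009,0,0],[0,-0.009,0,0],[0,-0.013,-0.006,0],[0,-0.016,-0.013,0],[0,-0.019,-0.019,0],[0,-0.021,-0.025,0],[0,-0.021,-0.025,0]]' - 25 >/dev/null; python3 st.py
```

```text
t 22.83 p [0.4658 0.1783 0.1184] yaw 1.634 zaxis [-9.e-04 -3.e-04 -1.e+00] w 0.017 gf 25.0 F [  0.4   1.1 -15. ] q [ 0.14  0.54  1.85 -0.    0.76 -1.49]
TCP in roaster mm [  1.3  -1.3 118.4] mom [0.7  0.07 0.01]
```

```bash
python3 -m handwheel '[[0,-0.004,-0.007,0],[0,-0.009,-0.014,0],[0,-0.014,-0.021,0],[0,-0.019,-0.028,0],[0,-0.023,-0.035,0],[0,-0.028,-0.043,0],[0,-0.032,-0.052,0],[0,-0.032,-0.052,0]]' - 30 >/dev/null; python3 st.py
```

```text
t 23.5 p [0.4667 0.1684 0.1343] yaw 1.6341 zaxis [-1.e-04 -6.e-04 -1.e+00] w 0.0192 gf 30.0 F [ -0.8   2.8 -15. ] q [ 0.12  0.51  1.84 -0.    0.79 -1.51]
TCP in roaster mm [ 11.2  -1.  134.3] mom [ 1.17  0.18 -0.01]
```

```bash
python3 -m handwheel '[[0,0,0,0],[0,0,0,0],[0,-0.001,0.006,0],[0,-0.001,0.012,0],[0,-0.002,0.018,0],[0,-0.003,0.024,0],[0,0,0.03,0],[0,0.003,0.036,0],[0,0.007,0.043,0],[0,0.011,0.049,0],[0,0.016,0.056,0],[0,0.021,0.063,0],[0,0.026,0.07,0],[0,0.026,0.07,0]]' - 22 >/dev/null; python3 st.py
```

```text
t 24.67 p [0.466  0.1769 0.1126] yaw 1.6343 zaxis [-9.e-04 -1.e-04 -1.e+00] w 0.016 gf 21.9 F [-0.6 -0.1 -7.7] q [ 0.14  0.55  1.85  0.    0.74 -1.5 ]
TCP in roaster mm [  2.7  -1.2 112.6] mom [-0.01 -0.   -0.05]
```

```bash
python3 -m handwheel '[[0,0.003,0.004,0],[0,0.006,0.008,0],[0,0.009,0.012,0],[0,0.012,0.016,0],[0,0.013,0.019,0],[0,0.013,0.019,0]]' - 15 >/dev/null; python3 st.py
```

```text
t 25.17 p [0.4666 0.1788 0.1101] yaw 1.6364 zaxis [ 0.0019 -0.0035 -1.    ] w 0.0157 gf 15.0 F [-3.9 -8.8 14.8] q [ 0.14  0.55  1.85 -0.01  0.73 -1.49]
TCP in roaster mm [  0.9  -0.5 110.1] mom [-1.5   0.69 -0.  ]
```

```bash
python3 -m handwheel '[[0,0,-0.005,0],[0,0,-0.01,0],[0,0,-0.01,0]]' >/dev/null; python3 st.py; python3 -m handwheel '[[0,0,0,0],[0,0,0,0],[0,0,0,0],[0,0,0,0]]' 30 >/dev/null; python3 st.py; python3 tg.py
```

```text
t 25.42 p [0.4663 0.1808 0.1104] yaw 1.6337 zaxis [ 7.e-04  5.e-04 -1.e+00] w 0.0155 gf 15.0 F [ 0.2  1.1 -8.3] q [ 0.15  0.55  1.85  0.    0.74 -1.49]
TCP in roaster mm [ -1.1  -0.7 110.4] mom [0.01 0.03 0.01]
t 25.75 p [0.4666 0.1808 0.1106] yaw 1.6342 zaxis [ 1.2e-03  2.0e-04 -1.0e+00] w 0.0253 gf 0.0 F [ 0.4 -0.3 -0.3] q [ 0.15  0.55  1.85  0.    0.74 -1.49]
TCP in roaster mm [ -1.1  -0.3 110.6] mom [-0.03 -0.   -0.07]
tongue cols [(138, 29), (134, 28), (133, 27), (149, 25), (125, 24), (132, 19)]  (add -10)
rows [(126, 40), (138, 35), (125, 28), (173, 24), (133, 22), (134, 20)]
0.0 [[115.4, 141.8], [118.0, 175.8], [146.5, 175.3], [360.4, 106.3]]
0.0035 [[113.2, 142.3], [115.9, 176.9], [144.8, 176.4], [362.3, 106.2]]
0.007 [[111.0, 142.9], [113.8, 177.9], [143.1, 177.5], [364.3, 106.1]]
front edge cols row110 [(384, 32), (359, 28), (385, 20), (358, 14), (386, 9), (383, 6)]
```

Run:
```python
from h import *
import pickle
from scipy.optimize import brentq
d=pickle.load(open('w7.pkl','rb')); g=d['frame'].mean(2)
for r in (105,112,118):
    p=g[r-2:r+3].mean(0); dg=np.abs(np.diff(p))
    print(r,'L',[(int(i),int(dg[i])) for i in range(120,165) if dg[i]>12],'R',[(int(i),int(dg[i])) for i in range(340,400) if dg[i]>12])
o=d['o']; R=Ro.from_quat(o['tool_rot']).as_matrix(); E3=np.array([-R[:,1],-R[:,0],[0,0,1]])
for dz in (.004,.002,0,-.002,-.004):
    P=np.array([[s,y,-.032] for y in(-.08,-.07) for s in(.071,-.071)]); print(dz,wproj(d,P@E3+o['position']+[0,0,dz]).round(1).tolist())
```

```text
105 L [(141, 40), (142, 21)] R [(358, 14), (359, 27), (384, 29), (385, 32)]
112 L [(141, 49), (142, 15)] R [(358, 18), (359, 24), (384, 26), (385, 18), (386, 17)]
118 L [(141, 32), (142, 30)] R [(358, 20), (359, 25), (385, 40), (386, 20)]
0.004 [[138.4, 105.9], [362.6, 106.1], [138.8, 121.4], [362.1, 121.7]]
0.002 [[139.5, 105.9], [361.5, 106.2], [139.9, 121.3], [361.0, 121.6]]
0 [[140.6, 106.0], [360.4, 106.3], [141.0, 121.2], [359.9, 121.5]]
-0.002 [[141.6, 106.1], [359.3, 106.3], [142.1, 121.1], [358.9, 121.4]]
-0.004 [[142.7, 106.1], [358.2, 106.4], [143.1, 121.1], [357.8, 121.3]]
```

```bash
python3 -m handwheel '[[0,0,0,0],[0,0,-0.03,0],[0,0,-0.08,0],[0,0,-0.16,0],[0,0.1,-0.26,0],[0,0.22,-0.3,0],[0,0.34,-0.3,0],[0,0.46,-0.3,0],[0,0.57,-0.3,0],[0,0.57,-0.3,0],[0,0.57,-0.3,0]]' 40 >/dev/null; python3 st.py;  python3 -m handwheel '[[0,0,0.05,0],[0,0,0.15,0],[0,0,0.25,0],[0,0,0.35,0],[0,0,0.42,0],[0,0,0.45,0],[0,0,0.455,0],[0,0,0.455,0]]' 0 20 >/dev/null; python3 st.py
python3 - <<'E'
from rig import vision
for c in ('scene','top'):
    vision.camera(c)
    for l in ('clip_tab','lid_grip'): print(c,l,[(round(x['conf'],2),x['point']) for x in vision.look_for(c,l)[:3]])
E
```

```text
t 26.72 p [0.4548 0.3527 0.2008] yaw 1.6376 zaxis [ 8.e-04  0.e+00 -1.e+00] w 0.035 gf 0.0 F [-0.2  0.2 -0.6] q [ 0.47  0.5   1.59 -0.    1.05 -1.17]
TCP in roaster mm [-173.4   -1.   200.8] mom [0.02 0.01 0.05]
t 27.38 p [0.4556 0.3505 0.0639] yaw 1.633 zaxis [-4.e-04 -4.e-04 -1.e+00] w 0.001 gf 0.0 F [ 1.   0.3 -0.2] q [ 0.46  0.7   1.69 -0.    0.76 -1.17]
TCP in roaster mm [-171.1   -0.3   63.9] mom [0.03 0.02 0.03]
scene clip_tab [(0.55, [176.1, 152.2])]
scene lid_grip [(0.6, [185.9, 185.1]), (0.23, [206.3, 181.8])]
top clip_tab [(0.64, [155.6, 256.8])]
top lid_grip [(0.61, [227.4, 161.3])]
```

```bash
python3 -m handwheel '[[0,-0.03,0,0],[0,-0.05,0,0],[0,-0.063,0,0],[0,-0.068,-0.01,0],[0,-0.075,-0.022,0],[0,-0.083,-0.033,0],[0,-0.092,-0.043,0],[0,-0.101,-0.053,0],[0,-0.111,-0.063,0],[0,-0.122,-0.071,0],[0,-0.133,-0.079,0],[0,-0.144,-0.087,0],[0,-0.144,-0.087,0]]' >/dev/null; python3 st.py
```

```text
t 28.77 p [0.4586 0.308  0.0907] yaw 1.634 zaxis [ 1.7e-03  5.0e-04 -1.0e+00] w 0.0009 gf 0.9 F [1.2 1.1 1.4] q [ 0.39  0.63  1.73 -0.    0.77 -1.24]
TCP in roaster mm [-128.6   -0.    90.7] mom [ 0.33  0.   -0.01]
```

```bash
python3 -m handwheel '[[0,-0.012,-0.005,0],[0,-0.024,-0.009,0],[0,-0.037,-0.013,0],[0,-0.05,-0.017,0],[0,-0.063,-0.02,0],[0,-0.076,-0.023,0],[0,-0.088,-0.024,0],[0,-0.099,-0.024,0],[0,-0.105,-0.024,0],[0,-0.11,-0.024,0],[0,-0.11,-0.024,0]]' >/dev/null; python3 st.py
```

```text
t 29.68 p [0.4599 0.2747 0.0969] yaw 1.6339 zaxis [-5.e-04 -5.e-04 -1.e+00] w 0.0005 gf 0.0 F [-0.1  0.7  0. ] q [ 0.33  0.61  1.77 -0.    0.76 -1.3 ]
TCP in roaster mm [-95.3  -0.9  96.9] mom [ 0.01 -0.05 -0.04]
```

```bash
python3 -m handwheel '[[0,-0.01,0,0],[0,-0.018,0,0],[0,-0.025,0,0],[0,-0.025,0,0]]' >/dev/null; python3 st.py
python3 - <<'E'
from rig import vision
import cv2,numpy as np
from h import *
d=vision.camera('scene'); print([(x['conf'],x['point']) for x in vision.look_for('scene','clip_tab')[:3]])
P=np.array([[-82,0,105],[-134.5,0,72],[-110,0,97]])/1e3
print(proj(d,P@Rz(.065-np.pi/2).T+[.467,.1797,0]).round(1))
cv2.imwrite('pics/clip.png',d['frame'][:,:,::-1])
E
```

```text
t 30.02 p [0.4604 0.2723 0.0971] yaw 1.6294 zaxis [ 0.001   0.0091 -1.    ] w 0.0005 gf 9.0 F [-2.9 18.  -1.8] q [ 0.32  0.61  1.78  0.01  0.75 -1.32]
TCP in roaster mm [-92.8  -0.6  97.1] mom [ 3.04  0.51 -0.01]
[(0.44, [173.9, 157.4])]
[[158.3 168.8]
 [146.7 174.4]
 [151.6 168.9]]
```

```bash
python3 -m handwheel '[[0,0.04,0,0],[0,0.1,0,0],[0,0.2,0,0],[0,0.25,-0.1,0],[0,0.25,-0.2,0],[-0.15,0.15,-0.4,0],[-0.25,0.05,-0.5,0],[-0.25,0.0,-0.5,0],[-0.25,-0.05,-0.5,0],[-0.25,-0.05,-0.5,0]]' >/dev/null; python3 st.py
python3 - <<'E'
from rig import vision,robot
from h import *
import pickle
o=robot.get_obs(); d=vision.camera('wrist'); d['o']={k:np.array(o[k]) for k in('position','tool_rot')}
T=lambda P:np.array(P)/1e3@Rz(.065-np.pi/2).T+[.467,.1797,0]
for l in ('clip_tab','lid_grip'):
    r=vision.outline_of('wrist',l); print(l,[(round(x['conf'],2),x['point'],x['mask'].sum()) for x in r[:2]]); d[l]=r
if d['clip_tab']:
    m=d['clip_tab'][0]['mask']; ys,xs=np.nonzero(m); print('clip bbox cols',xs.min(),xs.max(),'rows',ys.min(),ys.max())
for f in (0,.12,.3,.6,1.1): print(f,'tab ends',wproj(d,T([[-81-60*np.sin(f),-17,45+60*np.cos(f)],[-81-60*np.sin(f),17,45+60*np.cos(f)]])).round(1).tolist())
print('lid corners pred',wproj(d,T([[-71,-80,78],[71,-80,78],[0,-97,78],[0,-52,120],[93,-57,76],[-75,0,78]])).round(1).tolist())
ys,xs=np.nonzero(d['lid_grip'][0]['mask']); print('lid bbox',xs.min(),xs.max(),ys.min(),ys.max())
pickle.dump(d,open('w9.pkl','wb'))
E
```

```text
t 30.95 p [0.5407 0.2537 0.2502] yaw 1.6303 zaxis [ 0.0078 -0.0016 -1.    ] w 0.0002 gf 0.0 F [-0.2 -0.2 -0.6] q [ 0.25  0.47  1.49 -0.    1.18 -1.38]
TCP in roaster mm [-69.   78.4 250.2] mom [0.01 0.01 0.01]
clip_tab [(0.79, [108.8, 249.2], np.int64(828))]
lid_grip [(0.57, [108.0, 187.7], np.int64(20700))]
clip bbox cols 239 265 rows 94 126
0 tab ends [[262.3, 90.9], [262.3, 124.6]]
0.12 tab ends [[269.5, 91.0], [269.5, 124.7]]
0.3 tab ends [[279.9, 91.3], [279.8, 124.7]]
0.6 tab ends [[294.7, 92.2], [294.5, 124.6]]
1.1 tab ends [[309.2, 94.2], [308.8, 124.2]]
lid corners pred [[251.8, 37.0], [127.5, 46.2], [187.2, 25.4], [177.8, 56.8], [111.2, 67.7], [255.8, 108.2]]
lid bbox 117 254 21 194
```

```bash
python3 -c "
from rig import job
print(job.hand_in())"
```

```text
the job is handed in; nothing more can be done
None
```

The job is handed in at about 31 s of the 64 s allowed: the rack stands in the pan, the lid lies flat with both tongues under the loops, and the clip is shut, as far as the final wrist-camera measurement shows; no verdict came back. The lid slipped level in the grip on the way, so I slid the tongues under the loops nearly flat, raised the front to roughly 0.3 rad (estimated from finger opening) against the loop bars, and then lowered it.

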